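Degrease and oil the screwdrivers before storage

TASK

Put the blade of every screwdriver lying on the desk through an eyelet of its own in the stand, pushed in until most of the blade is through, with the handle left lying on the rests. With all of them in place, press the white button of the short wide degreaser can fully down for a moment and let it spring up, then do the same with the tall slim oil can. After that draw the screwdrivers out again and leave them lying flat inside the grey tray, without shifting the tin, the tape measure or the roll of tape.

Things in the scene. Friction and masses are not known exactly. Their poses are not given: they have to be found in the camera images.
- driver_a: red-handled screwdriver, loose, 188 mm long, 70 g, may be absent. Handle square-sided, 28 mm thick, from y = -3 to +94 mm; the blade (6 to 8 mm across at the tip) points to -y, 91 mm out of the handle, its first 12 mm a 14 to 17 mm thick neck. Origin: on the underside, halfway along the length; axis along y, 14 mm above the underside; z up as it lies. Grasp the handle across x.
- driver_a_tip (a point): tip of driver_a's blade, on its axis
- driver_a_butt (a point): rear end of driver_a's handle, on its axis
- driver_b: yellow-handled, short screwdriver, loose, 168 mm long, 70 g, may be absent. Handle square-sided, 24 mm thick, from y = -13 to +84 mm; the blade (6 to 8 mm across at the tip) points to -y, 71 mm out of the handle, its first 10 mm a 14 to 17 mm thick neck. Origin: on the underside, halfway along the length; axis along y, 12 mm above the underside; z up as it lies. Grasp the handle across x.
- driver_b_tip (a point): tip of driver_b's blade, on its axis
- driver_b_butt (a point): rear end of driver_b's handle, on its axis
- driver_c: teal-handled screwdriver, loose, 193 mm long, 70 g, may be absent. Handle square-sided, 24 mm thick, from y = -1 to +96 mm; the blade (6 to 8 mm across at the tip) points to -y, 95 mm out of the handle, its first 10 mm a 14 to 17 mm thick neck. Origin: on the underside, halfway along the length; axis along y, 12 mm above the underside; z up as it lies. Grasp the handle across x.
- driver_c_tip (a point): tip of driver_c's blade, on its axis
- driver_c_butt (a point): rear end of driver_c's handle, on its axis
- stand: fixed stand: drip board 8 mm high (x +-125, y -95 to +112 mm), upright plate 6 mm thick, 230 mm wide, at y = 0, top 90 mm up, with 3 eyelets; on its +y side 2 rests, strips along x, tops 50 mm up, at y = 18 to 40 and 86 to 108 mm, open between. Origin on the desk under the middle eyelet, z up. Blades go in towards -y; with its front end at y = 15 mm a handle lies on both rests.
- eyelet_0 (a point): centre of an eyelet of the stand (the -x one), a round hole of 19 mm along y, 80 mm from its neighbour, centre 64 mm above the desk; axes as the stand's
- eyelet_1 (a point): centre of an eyelet of the stand (the middle one), a round hole of 19 mm along y, 80 mm from its neighbour, centre 64 mm above the desk; axes as the stand's
- eyelet_2 (a point): centre of an eyelet of the stand (the +x one), a round hole of 19 mm along y, 80 mm from its neighbour, centre 64 mm above the desk; axes as the stand's
- squat_can: degreaser: the short wide fixed spray can, 66 mm in diameter; origin under its centre, z up; the spray hole looks to +y
- slim_can: protective oil: the tall slim fixed spray can, 46 mm in diameter; origin under its centre, z up; the spray hole looks to +y
- squat_can_nozzle (a joint): travel of the squat_can's white sprung button, m: 0 up, 0.007 at the stop; pressing straight down takes 1.4 N to start and 4.5 N at the stop; it springs back
- squat_can_top (a point): centre of the top face of the squat_can's button (23 mm in diameter), 134 mm above the desk when up; moves with the button
- slim_can_nozzle (a joint): travel of the slim_can's white sprung button, m: 0 up, 0.007 at the stop; pressing straight down takes 1.4 N to start and 4.5 N at the stop; it springs back
- slim_can_top (a point): centre of the top face of the slim_can's button (23 mm in diameter), 180 mm above the desk when up; moves with the button
- tray: fixed open grey tray, 200 (x) x 220 (y) x 26 mm outside, walls and floor 5 mm; origin under its centre on the desk, z up
- nut_tin: bystander: white open tin of nuts, 68 mm in diameter, 30 mm high, loose; origin under its centre
- measure: bystander: yellow tape measure standing on its edge, 34 x 70 x 64 mm, loose; origin under its centre
- tape: bystander: roll of tape lying flat, 100 mm in diameter, 25 mm high, loose; origin under its centre
Mind the look-alikes: they are no part of the job. Leave any green or orange look-alike of the slim_can alone.

How it is judged:
By the outcome, as a careful person would: the job done as asked, in the order asked, and still so for the second after the job is handed in, with the robot touching nothing.
Of driver_a, driver_b, driver_c only 2 to 3 are there at a start; the rules pass over those that are not, and their reading is None.
At some moment in a run one of driver_a, driver_b, driver_c may be knocked a few centimetres aside while the robot is not near it.
It also fails if it takes over 210 s, if anything falls off the work surface, if the arm or the gripper's body presses on something with over 40 N, if the wrist force passes 120 N, or if a joint passes its speed limit or range.

ROBOT

A 6-joint arm with a two-finger parallel gripper is mounted at the origin on a cart in front of the work surface, level with it; the furniture and walls round the work are solid. World frame = base frame: x ahead of the robot, y to its left, z up, the work surface at z = 0. Lengths are in mm, angles in degrees, forces in N, time in s.
With the tool pointing down it reaches from about 300 to 850 mm from the base axis. Payload 4.2 kg.
Tool frame: the origin (TCP) lies at the very end of the fingers, on their centre line; the grasp point (between the pads) lies 19 mm behind it; z points along the fingers, y is the line along which they close (so a half turn about z gives the same grasp; the last joint's range is limited). The gripper opens to 91 mm and grips with 3 to 60 N. Pads are 32 mm wide; open, the fingers measure 118 mm over their backs; the gripper's body (76 mm by 178 mm) begins 60 mm behind the grasp point.
Start: joints at [72.021, 18.312, 89.639, -0, 72.044, -1.146], TCP at [166.518, 550.381, 176.476] pointing down, gripper open.
Joint ranges: [-177.97, 177.97], [-48.28, 115.42], [12.27, 149.76], [-77.06, 257.06], [2.81, 150.46], [-146.56, 146.56]. Speed limits (degrees/s): [147.25, 147.25, 180, 180, 180, 180].

INTERFACE

Orientations are given as [roll, pitch, yaw] about the fixed x, y, z axes, in that order (R = Rz(yaw) Ry(pitch) Rx(roll)).
In Python, from workcell import env, eyes gives the robot as it stands.
- The arm moves only by the tool send_rows, never from a script. Its argument "targets" is text: rows parted by semicolons, each of 7 numbers parted by spaces: the shift along the tool's x, y, z in m, then the turn, a rotation vector about the tool's x, y, z in degrees, then the opening in per cent of the stroke, from 0 (shut) to 100 (fully open). A call has 1 to 12 rows; each row is the pose to reach, as a shift and turn from the pose commanded when the call began, along the tool's axes at that moment; what a row does not reach only later rows make up. A row lasts 1/12 s, in which the tool goes at most 41.7 mm and 7.16 degrees, less where a joint would pass 70% of its speed; a pose out of reach is approached as far as the arm can. A call with a gripper value outside its range is refused whole. The fingers move at their own pace and stop on an object; "grip_force" is the grip in N (left out, the last holds). Time passes only in rows, so rows that repeat a pose let the fingers close. It gives the time, the measured TCP pose, the force, the opening and the grip force at its end, in the units of the state.
- env.state(): the state, without advancing time (a new reading comes with each control period).
- eyes.grab_frame(name): name is "side" or "top"; returns a dict with "image" (384x512x3 uint8, blue, green, red), "fovy" (degrees; the focal length in pixels is half the picture's height over the tangent of half this angle, whatever the lens; pixels are square), "cx", "cy" (the principal point, pixels), "D" ([k1, k2, p1, p2, k3] as OpenCV has them; the pictures are not rectified), "eye" and "attitude" of the camera in the world. Camera axes: x right, y up, looking along -z (the intrinsics and any distortion apply to the point x, -y, -z); pixel columns grow to the right and rows downward; lengths in mm; the calibration is good to about 2 mm. A picture is of the moment at which its call begins. There is no depth.
- env.job_done(): hands the job in; it is judged then, once.
The state is a dict: "time_s": time; "qpos": joint angles; "qvel": joint speeds; "effort": joint torques, N m; "ee_pos": TCP position; "ee_rot": TCP orientation; "force": force on the tool from outside, world axes, zero at the start; "torque": the same for the moment, N m; "gripper_width": finger opening in mm; "gripper_force": force on a finger pad.
Only numpy, scipy, OpenCV 4.12 (cv2) and the standard library are available. Lean on these libraries where they do the work, as an engineer would, in place of code of your own. Each camera call takes 0.05 s, during which the arm holds its last target. There are 200 camera calls.

## Working session

There is one attempt and no reset: what is moved stays moved. The work goes in short steps, Python scripts to look and compute and a tool call to move; the robot and the scene stay as the last step left them, time stands still between calls to the robot, and variables do not carry over. Pictures are saved under pics/ and viewed, at most 14 in all, crops included, and the job is handed in when it is done.

Besides the shell and the picture viewer there is one more tool, called after ">>>" in YAML: its name, and indented under it one key for each argument. send_rows: Moves the arm, as the interface text tells. Its arguments: {"type":"object","properties":{"targets":{"type":"string"},"grip_force":{"type":"number"}},"required":["targets"]}

```bash
ls; mkdir -p pics; cat > h.py <<'E'
import numpy as np, cv2
from workcell import env, eyes
from scipy.spatial.transform import Rotation as Ro
def K(f):
    F=f["image"].shape[0]/2/np.tan(np.radians(f["fovy"]/2)); return np.array([[F,0,f["cx"]],[0,F,f["cy"]],[0,0,1.]])
def R(f):
    a=np.array(f["attitude"],float)
    return a if a.shape==(3,3) else Ro.from_euler('xyz',a,degrees=True).as_matrix()
def ray(f,uv):
    p=cv2.undistortPoints(np.array(uv,float).reshape(-1,1,2),K(f),np.array(f["D"],float)).reshape(-1,2)
    return np.c_[p[:,0],-p[:,1],-np.ones(len(p))]@R(f).T
def onz(f,uv,z):
    d=ray(f,uv); e=np.array(f["eye"],float); return e+d*((z-e[2])/d[:,2])[:,None]
def proj(f,P):
    c=(np.array(P,float).reshape(-1,3)-np.array(f["eye"]))@R(f)
    c=c*[1,-1,-1]
    return cv2.projectPoints(c,np.zeros(3),np.zeros(3),K(f),np.array(f["D"],float))[0].reshape(-1,2)
E
python3 - <<'E'
from h import *
print(env.state())
for n in("top","side"):
    f=eyes.grab_frame(n); cv2.imwrite(f"pics/{n}0.png",f["image"]); print({k:v for k,v in f.items() if k!="image"})
E
```

```text
pics
{'time_s': 0.0, 'qpos': array([ 7.20220373e+01,  1.83499898e+01,  8.97075170e+01, -1.02284605e-03,
        7.20431144e+01, -1.14485041e+00]), 'qvel': array([-0.01292419,  0.01901539,  0.09129522, -0.05742451,  0.17763386,
       -0.05636371]), 'effort': array([-2.03856485e-03, -4.12465882e+01, -2.31970561e+01,  7.24381255e-02,
        4.56136640e-02, -1.37262928e-04]), 'ee_pos': array([166.32751792, 549.81255541, 175.62936379]), 'ee_rot': array([-1.79899379e+02, -1.03814685e-03,  1.63167203e+02]), 'force': array([-0.74882326, -0.29055327,  0.02695716]), 'torque': array([ 0.03498326,  0.02956572, -0.02318283]), 'gripper_force': 0.0, 'gripper_width': 91.12379977622139}
{'fovy': 45.17259194905549, 'cx': 251.14906327449393, 'cy': 191.95911975262058, 'D': array([0.01588892, 0.        , 0.        , 0.        , 0.        ]), 'eye': array([ 479.02820714,   24.70946571, 1671.55122592]), 'attitude': array([  4.07370123,   0.32996978, -90.88892464])}
{'fovy': 56.13936959993046, 'cx': 258.3376943709772, 'cy': 194.45175940666905, 'D': array([-0.11112061,  0.        ,  0.        ,  0.        ,  0.        ]), 'eye': array([ 965.79382384, 1030.07771671,  568.99024156]), 'attitude': array([ 68.25862045,  -1.52329546, 160.86695894])}
```

```bash
python3 - <<'E'
import cv2
a=cv2.imread("pics/top0.png");cv2.imwrite("pics/top0b.png",cv2.resize(a,(800,600),interpolation=cv2.INTER_CUBIC))
a=cv2.imread("pics/side0.png");cv2.imwrite("pics/side0b.png",cv2.resize(a,(800,600),interpolation=cv2.INTER_CUBIC))
E
```

```text
(no output)
```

View pics/top0b.png

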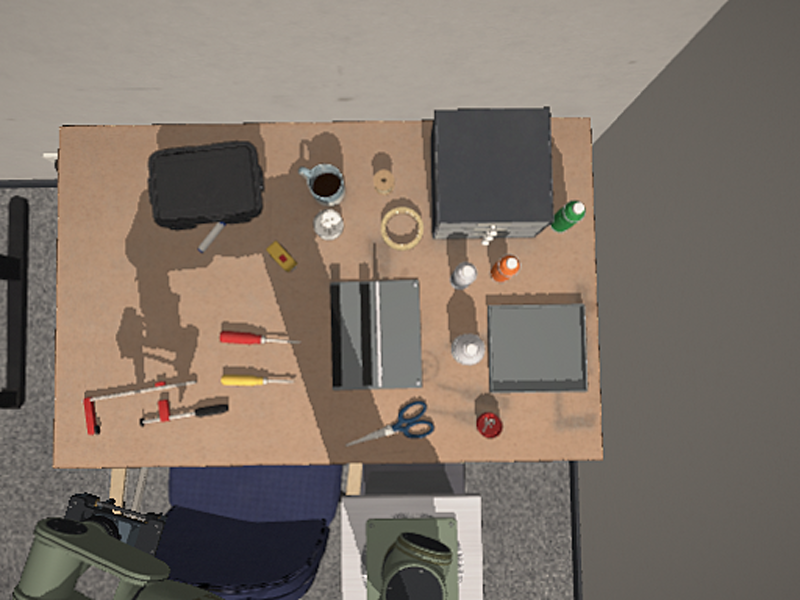

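View pics/side0b.png

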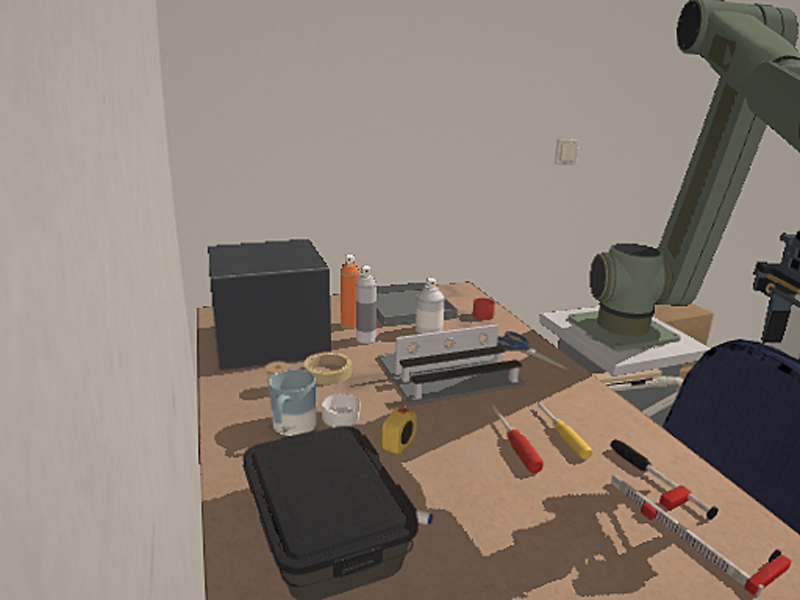

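The pictures show a red driver at top (256,338) and a yellow one at (243,380), with both blades pointing right (-y), and no teal one.

Things that could be confused, as 800x600 top pixels:
- **Red driver:** clamp jaws (90,415) and (163,410), red pot (489,425).
- **Yellow driver:** tape measure (281,256).
- **Teal driver:** scissors handles (415,420).
- **Slim can:** grey-white (463,272) is the right one. Orange (506,268) and green (568,215) are look-alikes.
- **Squat can:** (468,349).

```bash
cat >> h.py <<'E'
def driver(f,col):
    hsv=cv2.cvtColor(f["image"],cv2.COLOR_BGR2HSV).astype(int);h,s,v=hsv[...,0],hsv[...,1],hsv[...,2]
    m=((h<6)|(h>172))&(s>150)&(v>60) if col=="a" else (h>20)&(h<34)&(s>150)&(v>80)
    n,l,st,c=cv2.connectedComponentsWithStats(m.astype(np.uint8),connectivity=8)
    out=[]
    for i in range(1,n):
        if st[i,4]<60: continue
        p=np.argwhere(l==i)[:,::-1]; (cx,cy),(w,hh),ang=cv2.minAreaRect(p.astype(np.float32)); out.append((p,(cx,cy),max(w,hh),min(w,hh)))
    return out
def axis(f,p,z):
    P=onz(f,p,z)[:,:2]; c=P.mean(0); u=np.linalg.svd(P-c,full_matrices=False)[2][0]; u*=np.sign(u[1]); t=(P-c)@u
    return c+u*(t.max()+t.min())/2, np.degrees(np.arctan2(-u[0],u[1])), t.max()-t.min()
E
python3 - <<'E'
from h import *
f=eyes.grab_frame("top")
for c,z in(("a",20),("b",17)):
    for p,q,w,h in driver(f,c): print(c,np.round(q,1),round(w,1),round(h,1),*[np.round(x,1) for x in axis(f,p,z)])
im=f["image"]; s=4
cr=im[150:300,130:290]; cv2.imwrite("pics/cropA.png",cv2.resize(cr,(640,600),interpolation=cv2.INTER_CUBIC))
cr=im[130:280,200:390]; cv2.imwrite("pics/cropB.png",cv2.resize(cr,(760,600),interpolation=cv2.INTER_CUBIC))
E
```

```text
a [153.4 215.9] 25.2 6.8 [516.8 383.3] -5.4 90.1
a [ 57.3 265.5] 23.2 5.8 [346.3 724.1] -82.9 81.8
a [104.7 262.4] 13.3 6.2 [354.6 556.5] -84.2 46.8
a [312.5 271.5] 15.0 15.0 [ 310.2 -180.9] -43.7 57.2
b [179.8 163.8] 19.1 8.5 [703.  288.8] -47.4 70.3
b [154.5 242.8] 25.2 5.7 [421.  379.9] -3.2 89.9
```

View pics/cropB.png

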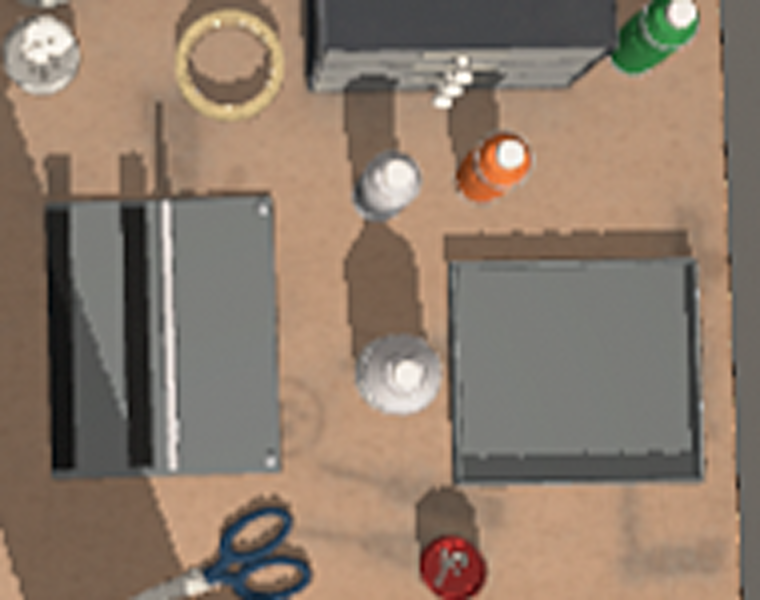

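View pics/cropA.png

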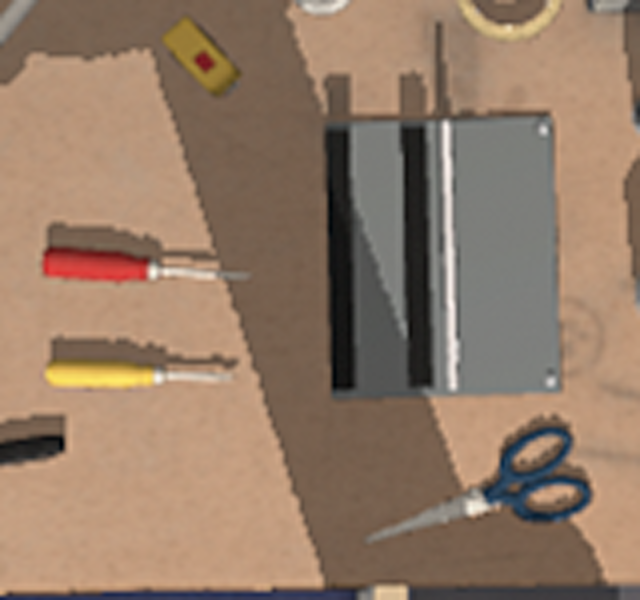

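CropA shows the red driver, handle (43–150,265) and tip (247,275), and the yellow one, handle (47–157,373) and tip (232,377). CropB shows the stand board corners (45,203), (272,195), (280,470), (52,475), the plate at u≈168, the slim button (397,172), the squat button (407,373) and the tray (450–702, 262–482).

```bash
python3 - <<'E'
from h import *
f=eyes.grab_frame("top"); g=eyes.grab_frame("side")
B=lambda u,v:(200+(u+.5)/4-.5,130+(v+.5)/4-.5)
print("board",onz(f,[B(45,203),B(272,195),B(280,470),B(52,475)],8).round(1)[:,:2].tolist())
print("tray",onz(f,[B(450,262),B(696,260),B(702,482),B(455,484)],26).round(1)[:,:2].tolist())
hsv=cv2.cvtColor(f["image"],cv2.COLOR_BGR2HSV).astype(int)
def comp(m,amin,name,z,off=(0,0)):
    n,l,st,c=cv2.connectedComponentsWithStats(m.astype(np.uint8))
    for i in range(1,n):
        if st[i,4]<amin: continue
        p=np.argwhere(l==i)[:,::-1]+np.array(off); c0,a,L=axis(f,p,z)
        if (a>45)or(a<-45): a-=90*np.sign(a)
        print(name,st[i,4],p.mean(0).round(1),onz(f,[p.mean(0)],z)[0,:2].round(1),"ang",round(a,2),"len",round(L,1))
r=hsv[175:255,205:275]; comp((r[...,2]<50),60,"rest",50,(205,175))
comp((r[...,2]>170)&(r[...,1]<70),20,"plate",90,(205,175))
r=hsv[160:235,280:340]
for z in(134,180): comp((r[...,2]>215)&(r[...,1]<40),6,"btn%d"%z,z,(280,160))
im=g["image"]; cv2.imwrite("pics/sideS.png",cv2.resize(im[195:260,225:350],(800,416),interpolation=cv2.INTER_CUBIC))
E
```

```text
board [[642.0, 177.6], [646.0, -28.0], [398.6, -30.6], [397.2, 173.6]]
tray [[581.6, -185.0], [579.9, -403.9], [383.4, -402.3], [384.8, -184.5]]
rest 356 [214.7 215.1] [515.1 161.5] ang 0.98 len 228.4
rest 359 [233.7 213.8] [518.6  94.6] ang 0.9 len 224.8
plate 140 [242.  213.8] [517.2  64.5] ang 0.59 len 229.3
btn134 33 [327.3 168.1] [ 664.7 -224.3] ang -13.48 len 21.2
btn134 71 [298.5 175.2] [ 642.3 -127.5] ang -12.92 len 36.9
btn134 99 [301.  227.1] [ 469.1 -131.6] ang -33.54 len 41.5
btn180 33 [327.3 168.1] [ 659.1 -216.8] ang -13.48 len 20.6
btn180 71 [298.5 175.2] [ 637.4 -123. ] ang -12.92 len 35.8
btn180 99 [301.  227.1] [ 469.3 -127. ] ang -33.54 len 40.3
```

View pics/sideS.png

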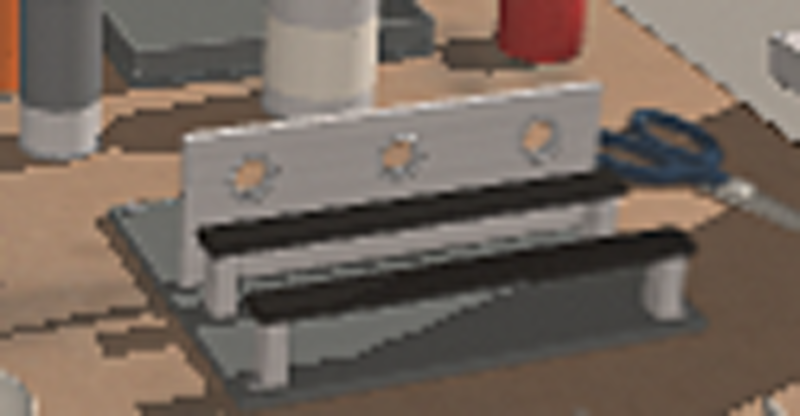

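Side crop: eyelet centres at about (250,176), (400,157) and (538,137), with the rests in front of them.

```bash
python3 - <<'E'
from h import *
f=eyes.grab_frame("top"); g=eyes.grab_frame("side")
S=lambda u,v:(225+(u+.5)/6.4-.5,195+(v+.5)/6.4-.5)
B=lambda u,v:(200+(u+.5)/4-.5,130+(v+.5)/4-.5)
P=onz(g,[S(250,176),S(400,157),S(538,137)],64); print("eyes",P.round(1).tolist())
# ends of plate top, rest ends
e=onz(g,[S(183,137),S(602,86)],90); print("plate top ends",e.round(1).tolist())
e=onz(f,[B(165,201),B(172,470)],90); print("plate ends top cam",e.round(1).tolist())
print("slim",onz(f,[B(398,172)],180).round(1),"squat",onz(f,[B(408,373)],134).round(1))
# side refine of button tops
im=g["image"]; 
for nm,P0 in(("slim",(637,-123,180)),("squat",(469,-131,134))):
    u,v=proj(g,P0)[0]; print(nm,"side",u.round(1),v.round(1))
    c=im[int(v)-15:int(v)+15,int(u)-20:int(u)+20]; cv2.imwrite(f"pics/s_{nm}.png",cv2.resize(c,(400,300),interpolation=cv2.INTER_CUBIC)); print(int(u)-20,int(v)-15)
cv2.imwrite("pics/s_both.png",np.hstack([cv2.imread("pics/s_slim.png"),cv2.imread("pics/s_squat.png")]))
for n,Pq in(("tin",None),):pass
print(env.state()["time_s"])
E
```

```text
eyes [[599.4, 66.3, 64.0], [518.5, 67.0, 64.0], [439.4, 65.0, 64.0]]
plate top ends [[635.0, 66.3, 90.0], [405.8, 67.4, 90.0]]
plate ends top cam [[634.1, 66.8, 90.0], [403.9, 64.0, 90.0]]
slim [[ 645.8 -125.1  180. ]] squat [[ 483.1 -134.1  134. ]]
slim side 236.1 170.4
216 155
squat side 279.2 178.1
259 163
0.35
```

View pics/s_both.png

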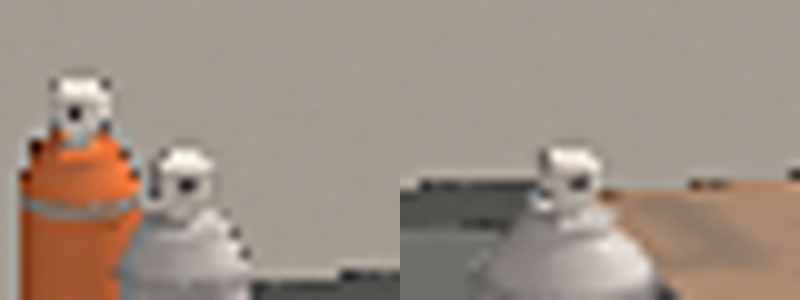

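Picture shows slim button top at side px ≈(234,170) and squat at ≈(276.5,178). Moving above driver_a.

>>> send_rows:
  targets: "-0.384 -0.059 0.026 0 0 78.57 80;-0.384 -0.059 0.026 0 0 78.57 80;-0.384 -0.059 0.026 0 0 78.57 80;-0.384 -0.059 0.026 0 0 78.57 80;-0.384 -0.059 0.026 0 0 78.57 80;-0.384 -0.059 0.026 0 0 78.57 80;-0.384 -0.059 0.026 0 0 78.57 80;-0.384 -0.059 0.026 0 0 78.57 80;-0.384 -0.059 0.026 0 0 78.57 80;-0.384 -0.059 0.026 0 0 78.57 80;-0.384 -0.059 0.026 0 0 78.57 80;-0.384 -0.059 0.026 0 0 78.57 80"
  grip_force: 30

```text
time_s: 1.35
ee_pos: [518.1, 381.7, 149.8]
ee_rot: [-180.0, 0.0, 84.3]
force: [-0.3, -0.2, 0.5]
gripper_width: 72.7
gripper_force: 0.0
```

```bash
cat > look.py <<'E'
from h import *
import sys
def report(n=None):
    f=eyes.grab_frame("side")
    st=env.state(); print("t",round(st["time_s"],2),"ee",st["ee_pos"].round(1),st["ee_rot"].round(2),"F",st["force"].round(1),"w",round(st["gripper_width"],1))
    return f
f=report()
from_z={"a":20,"b":17}
if __name__=="__main__":
    for c in "ab":
        for p,q,w,h in driver(f,c):
            if 90<len(p)<900: print(c,len(p),np.round(q,1),*[np.round(x,1) for x in axis(f,p,from_z[c])])
    if len(sys.argv)>1:
        x0,y0,w,h=map(int,sys.argv[2:6]); k=min(800/w,600/h); cv2.imwrite("pics/"+sys.argv[1],cv2.resize(f["image"][y0:y0+h,x0:x0+w],None,fx=k,fy=k,interpolation=cv2.INTER_CUBIC))
E
python3 look.py s1.png 256 150 256 192
python3 - <<'E'
from h import *
g=eyes.grab_frame("side")
print("slim",onz(g,[(234.3,170.3)],180).round(1),"squat",onz(g,[(276.5,178.1)],134).round(1))
E
```

```text
t 1.4 ee [517.3 382.3 150.1] [-1.7996e+02  1.0000e-02  8.4680e+01] F [-0.2  0.7  0.3] w 72.8
a 114 [307. 199.] [ 317.5 -184.6] -18.3 141.2
a 299 [335.7 288.3] [521.  389.9] -8.4 114.4
a 189 [431.8 318.1] [365.3 566.8] -72.3 66.1
a 314 [491.  367.1] [356.  731.9] -80.5 97.3
b 370 [254.6 275.4] [700.6 270.4] -28.3 126.9
b 219 [365.8 281.3] [424.7 384.1] -5.6 109.6
slim [[ 642.7 -125.7  180. ]] squat [[ 478.7 -133.5  134. ]]
```

View pics/s1.png

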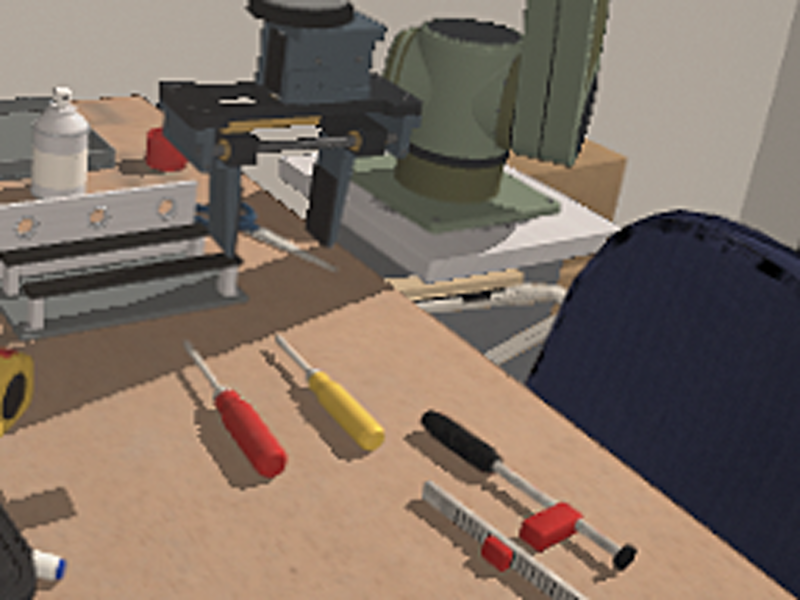

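The side picture shows the open gripper above the desk (fingers (225,235) and (325,235)), the red driver undisturbed at (250,430) and the yellow one at (345,405). Descending on the red one.

>>> send_rows:
  targets: "0 0 0.04 0 0 0 70;0 0 0.08 0 0 0 70;0 0 0.11 0 0 0 70;0 0 0.13 0 0 0 70;0 0 0.147 0 0 0 70;0 0 0.147 0 0 0 70;0 0 0.147 0 0 0 20;0 0 0.147 0 0 0 10;0 0 0.147 0 0 0 10;0 0 0.147 0 0 0 10;0 0 0.147 0 0 0 10;0 0 0.147 0 0 0 10"
  grip_force: 30

```text
time_s: 2.45
ee_pos: [517.3, 382.9, 4.3]
ee_rot: [179.9, -0.1, 84.6]
force: [-0.2, -0.8, -0.1]
gripper_width: 26.5
gripper_force: 0.0
```

>>> send_rows:
  targets: "0 0 0 0 0 0 5;0 0 0 0 0 0 5;0 0 0 0 0 0 5;0 0 0 0 0 0 5"

```text
time_s: 2.78
ee_pos: [517.0, 382.7, 3.4]
ee_rot: [-180.0, -0.0, 84.6]
force: [-0.2, -0.3, 0.7]
gripper_width: 4.6
gripper_force: 0.0
```

```bash
python3 look.py s2.png 256 180 200 150
```

```text
t 2.83 ee [517.  382.7   3.4] [-179.99    0.     84.59] F [-0.2 -0.3 -1.2] w 4.7
a 160 [309.  197.5] [ 310.1 -183.7] -28.2 146.7
a 284 [335.7 288.3] [521.7 389.8] -6.9 114.2
a 186 [431.8 318.1] [364.7 566.4] -72.7 64.7
a 315 [491.  367.1] [356.  731.9] -80.5 97.3
b 368 [254.6 275.4] [700.5 270.5] -27.9 127.1
b 217 [365.8 281.3] [424.9 384.1] -5.6 109.6
```

View pics/s2.png

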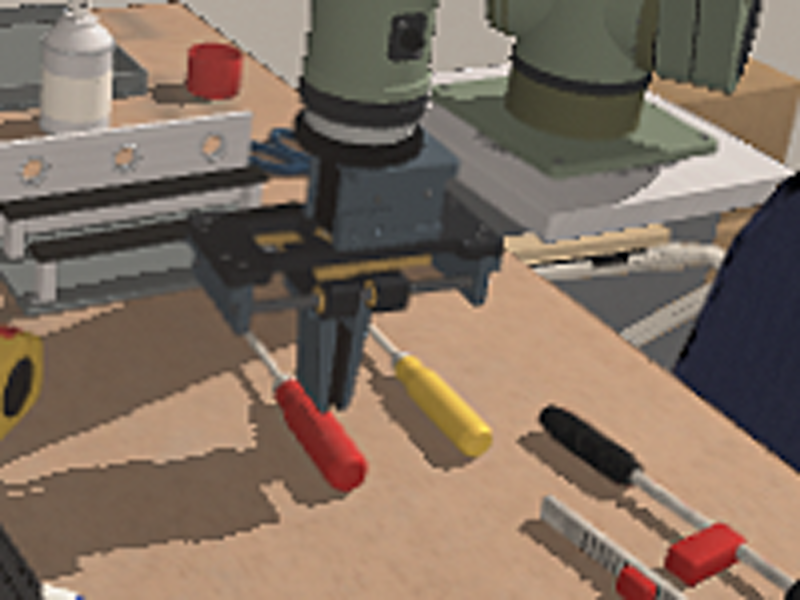

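The picture shows the closed fingertips at about (335,408), between the red handle (320,440) and the yellow one (440,405), so I missed. Checking camera against arm.

```bash
python3 - <<'E'
from h import *
f=eyes.grab_frame("top"); g=eyes.grab_frame("side"); P=env.state()["ee_pos"]
print("proj side",proj(g,P),"top",proj(f,P), "seen side",(256+335/4,180+408/4))
print(onz(g,[(339.7,282)],3))
for z in(14,):print("a side",onz(g,[(335.7,288.3)],z), "proj back",proj(g,onz(g,[(335.7,288.3)],z)))
for p,q,w,h in driver(f,"a"): print(np.round(q,1),*[np.round(x,1) for x in axis(f,p,14)])
cv2.imwrite("pics/t2.png",cv2.resize(f["image"][150:300,100:300],(800,600),interpolation=cv2.INTER_CUBIC))
E
```

```text
proj side [[334.61742827 291.1252627 ]] top [[154.54167889 215.87240938]] seen side (339.75, 282.0)
[[482.98031365 351.13468956   3.        ]]
a side [[516.63648607 385.23384593  14.        ]] proj back [[335.69999999 288.29999998]]
[ 57.3 265.5] [345.9 726.6] -83.0 82.1
[104.7 262.4] [354.2 558.4] -84.2 47.0
[312.5 271.5] [ 309.6 -181.7] -43.7 57.4
```

View pics/t2.png

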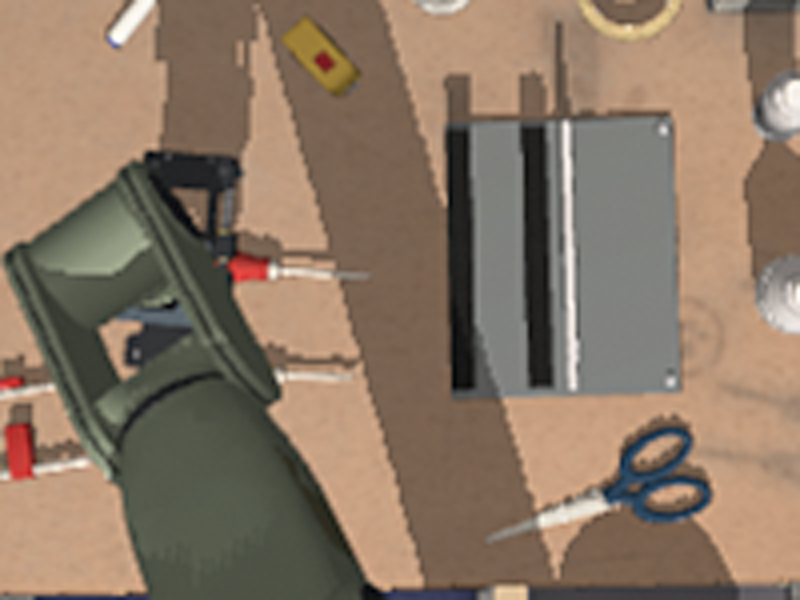

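```bash
python3 - <<'E'
from h import *
g=eyes.grab_frame("side"); f=eyes.grab_frame("top")
print("open tips expected",proj(g,[[553,382,150],[481,382,150],[517.3,382.3,150]]).round(1).tolist(),"seen",(328,230),(360,226.8))
print("closed",proj(g,[[517,382.7,z] for z in(3,15,30,60)]).round(1).tolist(),"seen ~(338,282)")
for s,z in(((344,228.5),150),((338,282),3)):
    for zz in (z,z+15,z+30,z+45): print(zz,onz(g,[s],zz).round(0))
st=env.state(); print(st["qpos"].round(2))
print("eye",g["eye"],g["attitude"],g["D"],f["eye"],f["attitude"])
E
```

```text
open tips expected [[328.3, 243.4], [354.0, 239.1], [341.3, 241.3]] seen (328, 230) (360, 226.8)
closed [[334.6, 291.3], [335.1, 287.4], [335.8, 282.6], [337.2, 272.7]] seen ~(338,282)
150 [[474. 325. 150.]]
165 [[492. 350. 165.]]
180 [[509. 375. 180.]]
195 [[527. 400. 195.]]
3 [[487. 350.   3.]]
18 [[500. 368.  18.]]
33 [[513. 386.  33.]]
48 [[525. 404.  48.]]
[35.49 32.53 92.97  0.   54.5  40.89]
eye [ 965.79382384 1030.07771671  568.99024156] [ 68.25862045  -1.52329546 160.86695894] [-0.11112061  0.          0.          0.          0.        ] [ 479.02820714   24.70946571 1671.55122592] [  4.07370123   0.32996978 -90.88892464]
```

The arm's reported z is about 30 mm below what the camera shows, both here and at the earlier hover. Opening and going down carefully, checking against the image.

>>> send_rows:
  targets: "0 0 -0.004 0 0 0 70;0 0 -0.004 0 0 0 70;0 0 -0.004 0 0 0 70;0 0 -0.004 0 0 0 70;0 0 -0.004 0 0 0 70;0 0 -0.004 0 0 0 70;0 0 0.005 0 0 0 70;0 0 0.01 0 0 0 70;0 0 0.015 0 0 0 70;0 0 0.015 0 0 0 70"

```text
time_s: 3.87
ee_pos: [515.9, 381.9, -13.4]
ee_rot: [-179.9, 0.1, 84.6]
force: [-0.6, 0.8, -0.6]
gripper_width: 63.4
gripper_force: 0.0
```

```bash
python3 look.py s3.png 296 210 100 75
```

```text
t 3.92 ee [516.3 382.3 -12.7] [-1.799e+02  8.000e-02  8.460e+01] F [ 0.6 -0.5  0.2] w 63.8
a 159 [309.  197.5] [ 309.9 -183.6] -28.4 146.8
a 276 [336.  288.7] [520.3 390.3] -10.4 114.1
a 188 [431.8 318.1] [364.7 566.5] -72.6 64.8
a 315 [491.  367.1] [356.  731.9] -80.5 97.3
b 378 [254.6 275.4] [700.5 270.5] -28.3 126.9
b 210 [365.8 281.3] [424.4 383.8] -6.3 110.3
```

View pics/s3.png

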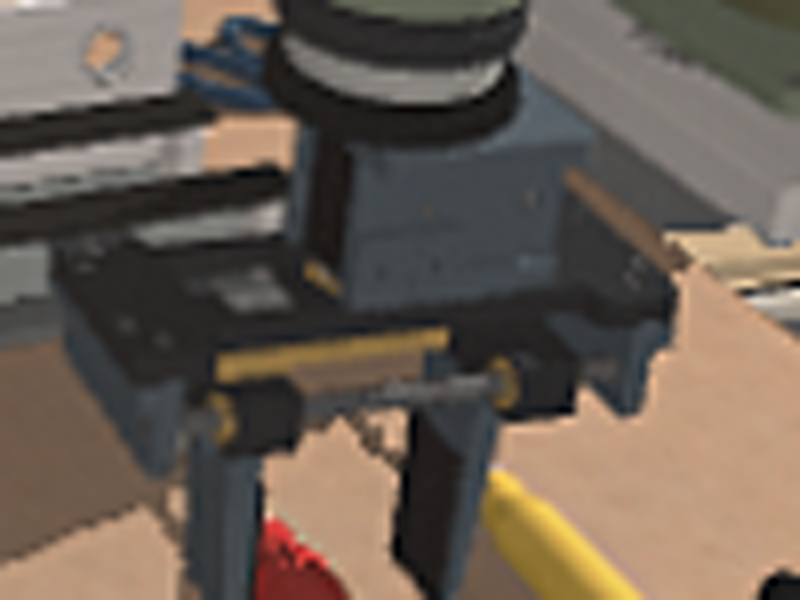

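The picture shows the fingers straddling the red handle (290,570), with the tips just below the crop. Probing down in small steps and watching force.

>>> send_rows:
  targets: "0 0 0.002 0 0 0 70;0 0 0.004 0 0 0 70;0 0 0.004 0 0 0 70"

```text
time_s: 4.17
ee_pos: [516.8, 382.6, -15.8]
ee_rot: [-180.0, 0.0, 84.6]
force: [0.8, 0.2, -0.5]
gripper_width: 63.6
gripper_force: 0.0
```

```bash
python3 - <<'E'
from h import *
g=eyes.grab_frame("side");P=env.state()["ee_pos"];print(P)
cv2.imwrite("pics/s4.png",cv2.resize(g["image"][260:320,300:380],(800,600),interpolation=cv2.INTER_CUBIC))
d=np.array([32+7,0,0])
for z in(0,10,20): print(z,((proj(g,[[P[0]+39,P[1],z],[P[0]-39,P[1],z]])-[300,260])*10).round(0).tolist())
E
```

```text
[516.93485741 382.69559042 -15.64390685]
0 [[211.0, 351.0], [474.0, 293.0]]
10 [[215.0, 319.0], [479.0, 262.0]]
20 [[219.0, 287.0], [484.0, 230.0]]
```

View pics/s4.png

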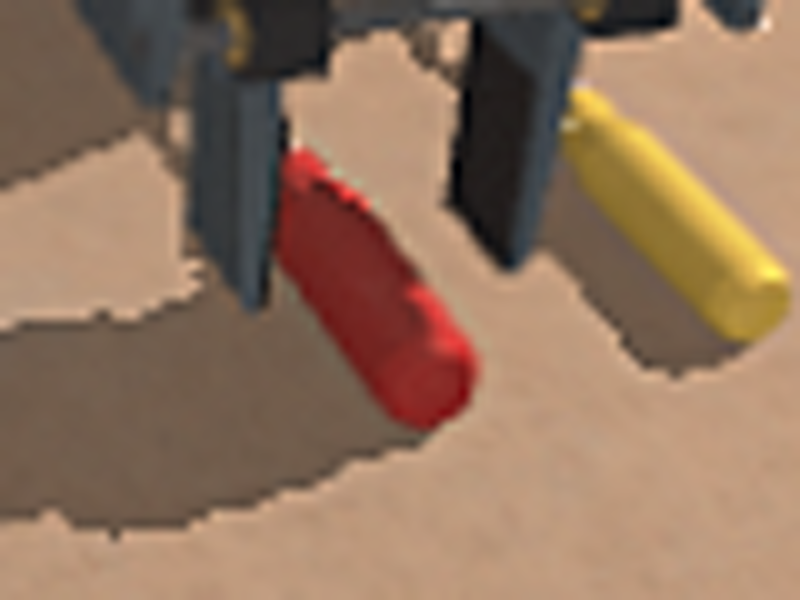

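The picture shows the finger ends at about (255,305) and (515,270), roughly 15 mm above the desk, with the red handle between them. So true z ≈ state z + 31. Down 9 more, then grip.

>>> send_rows:
  targets: "0 0 0.003 0 0 0 70;0 0 0.006 0 0 0 70;0 0 0.009 0 0 0 70;0 0 0.009 0 0 0 70;0 0 0.009 0 0 0 20;0 0 0.009 0 0 0 15;0 0 0.009 0 0 0 15;0 0 0.009 0 0 0 15;0 0 0.009 0 0 0 15;0 0 0.009 0 0 0 15;0 0 0.009 0 0 0 15;0 0 0.009 0 0 0 15"
  grip_force: 30

```text
time_s: 5.22
ee_pos: [517.0, 382.7, -24.4]
ee_rot: [180.0, -0.0, 84.6]
force: [0.6, 0.1, 1.4]
gripper_width: 28.1
gripper_force: 30.0
```

>>> send_rows:
  targets: "0 0 -0.03 0 0 0 15;0 0 -0.06 0 0 0 15;0 0 -0.086 0 0 0 15;-0.03 0.003 -0.086 0 0 -2 15;-0.06 0.006 -0.086 0 0 -4 15;-0.09 0.009 -0.086 0 0 -6.1 15;-0.12 0.011 -0.086 0 0 -6.1 15;-0.142 0.013 -0.086 0 0 -6.1 15;-0.142 0.013 -0.086 0 0 -6.1 15;-0.142 0.013 -0.086 0 0 -6.1 15"

```text
time_s: 6.05
ee_pos: [516.6, 239.2, 61.6]
ee_rot: [180.0, -0.0, 90.6]
force: [0.2, 0.1, -0.9]
gripper_width: 27.6
gripper_force: 30.0
```

```bash
cat > tip.py <<'E'
from h import *
import sys
# args: expected tip z, crop names
st=env.state(); P=st["ee_pos"]; yaw=np.radians(st["ee_rot"][2]); u=np.array([np.cos(yaw),np.sin(yaw)])
az=P[2]+float(sys.argv[1]); L=float(sys.argv[2])
T=np.r_[P[:2]-u*L,az]; print("ee",P.round(1),"yaw",round(np.degrees(yaw),2),"F",st["force"].round(1),"w",round(st["gripper_width"],1),"expected tip",T.round(1))
k=8;out=[]
for n in("top","side"):
    f=eyes.grab_frame(n); c=proj(f,T)[0]; o=np.round(c).astype(int)-[25,37]; print(n,"tip expected in crop",((c-o)*k+k/2-.5).round(0),"origin",o)
    out.append(cv2.resize(f["image"][o[1]:o[1]+75,o[0]:o[0]+50],(400,600),interpolation=cv2.INTER_CUBIC))
cv2.imwrite("pics/"+sys.argv[3],np.hstack(out))
E
python3 tip.py 38.4 139.5 tipa.png
```

```text
ee [516.6 239.2  61.6] yaw 90.57 F [ 0.2  0.1 -0.9] w 27.6 expected tip [518.   99.7 100. ]
top tip expected in crop [200. 297.] origin [207 177]
side tip expected in crop [204. 300.] origin [267 176]
```

View pics/tipa.png

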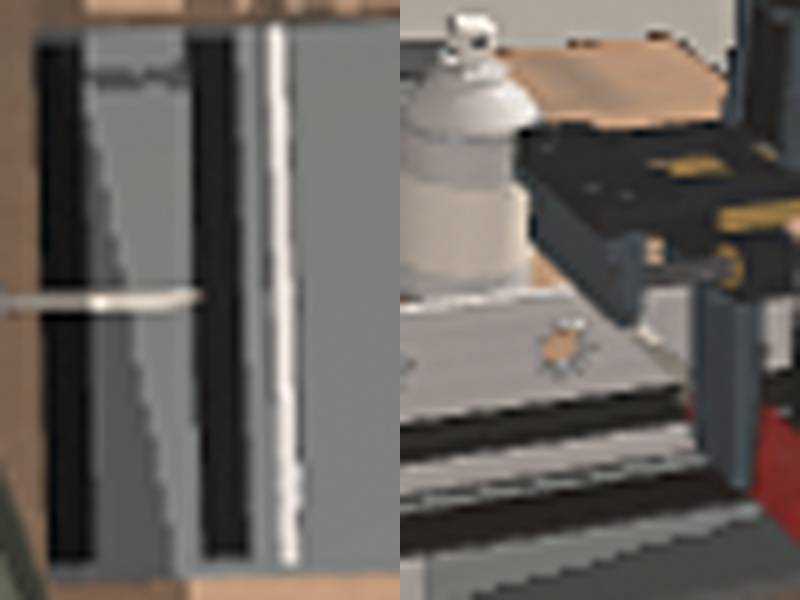

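The top half shows the tip at (203,294), within 2 mm of the expected (200,297). The side half shows the tip hidden by the gripper body, with the blade at (660,350). Lowering to eyelet height and inserting the first part.

>>> send_rows:
  targets: "0 0 0.015 0 0 0 15;0 0 0.03 0 0 0 15;0 0 0.035 0 0 0 15;0 0 0.035 0 0 0 15;-0.01 0 0.035 0 0 0 15;-0.02 0 0.035 0 0 0 15;-0.03 0 0.035 0 0 0 15;-0.035 0 0.035 0 0 0 15;-0.04 0 0.035 0 0 0 15;-0.045 0 0.035 0 0 0 15;-0.05 0 0.035 0 0 0 15;-0.05 0 0.035 0 0 0 15"

```text
time_s: 7.15
ee_pos: [517.2, 189.1, 26.6]
ee_rot: [-180.0, 0.0, 90.6]
force: [-0.7, 1.3, 0.1]
gripper_width: 27.7
gripper_force: 30.0
```

```bash
python3 tip.py 38.4 139.5 tipa2.png
```

```text
ee [517.2 189.1  26.6] yaw 90.64 F [-0.7  1.3  0.1] w 27.7 expected tip [518.7  49.6  65. ]
top tip expected in crop [207. 296.] origin [221 177]
side tip expected in crop [203. 297.] origin [260 180]
```

View pics/tipa2.png

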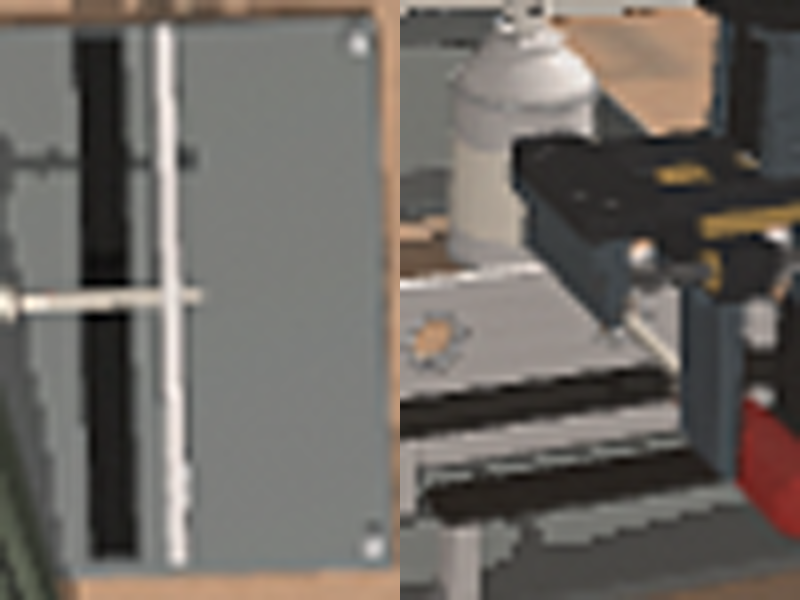

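The top half shows the tip at (203,296), past the plate at u≈172, with no contact force. Finishing the insertion.

>>> send_rows:
  targets: "-0.01 0 0 0 0 0 15;-0.02 0 0 0 0 0 15;-0.03 0 0 0 0 0 15;-0.04 0 0 0 0 0 15;-0.05 0 0 0 0 0 15;-0.055 0 0 0 0 0 15;-0.059 0 0 0 0 0 15;-0.059 0 0 0 0 0 15;-0.059 0 0.001 0 0 0 15;-0.059 0 0.001 0 0 0 15"

```text
time_s: 8.08
ee_pos: [518.1, 131.3, 25.6]
ee_rot: [180.0, -0.0, 90.7]
force: [0.4, -0.8, 0.0]
gripper_width: 27.7
gripper_force: 30.0
```

>>> send_rows:
  targets: "0 0 0 0 0 0 60;0 0 0 0 0 0 60;0 0 0 0 0 0 60;0 0 0 0 0 0 60;0 0 0 0 0 0 60;0 0 -0.02 0 0 0 60;0 0 -0.05 0 0 0 60;0 0 -0.08 0 0 0 60;0 0 -0.1 0 0 0 60;0 0 -0.12 0 0 0 60;0 0 -0.12 0 0 0 60;0 0 -0.12 0 0 0 60"

```text
time_s: 9.08
ee_pos: [518.4, 131.3, 146.2]
ee_rot: [179.9, -0.0, 90.7]
force: [-0.0, -0.4, 0.3]
gripper_width: 54.8
gripper_force: 0.0
```

```bash
cat > m.py <<'E'
from h import *
st=env.state(); print("t",round(st["time_s"],2),"ee",st["ee_pos"].round(1),st["ee_rot"].round(2),"F",st["force"].round(1),"w",round(st["gripper_width"],1))
import sys
za,zb=map(float,sys.argv[1:3])
for n in("top","side"):
    f=eyes.grab_frame(n)
    for c,z in(("a",za),("b",zb)):
        for p,q,w,h in driver(f,c):
            P=axis(f,p,z)
            if len(p)>50 and w/h>1.7 and (c=="a" and P[0][0]>380 or c=="b" and P[0][0]<670): print(n,c,len(p),np.round(q,1),round(w/h,1),*[np.round(x,1) for x in P])
E
python3 m.py 71 17
```

```text
t 9.08 ee [518.4 131.3 146.2] [ 1.7987e+02 -3.0000e-02  9.0700e+01] F [-0.  -0.4  0.3] w 54.8
top b 134 [154.5 242.8] 4.5 [420.7 379.9] -3.6 89.9
side a 173 [295.8 228.2] 2.9 [524.  142.7] -3.9 123.4
side a 187 [431.8 318.1] 1.9 [420.6 609.6] -72.4 58.8
side a 314 [491.  367.1] 3.2 [412.7 759.6] -80.5 88.2
side b 220 [365.8 281.3] 3.8 [424.7 384.1] -5.4 109.6
```

>>> send_rows:
  targets: "0.04 -0.015 0.01 0 0 1 70;0.08 -0.03 0.015 0 0 2 70;0.12 -0.045 0.02 0 0 3 70;0.16 -0.06 0.03 0 0 4.1 70;0.2 -0.075 0.035 0 0 4.1 70;0.235 -0.09 0.04 0 0 4.1 70;0.25 -0.094 0.046 0 0 4.1 70;0.25 -0.094 0.046 0 0 4.1 70;0.25 -0.094 0.046 0 0 4.1 70;0.25 -0.094 0.08 0 0 4.1 70;0.25 -0.094 0.11 0 0 4.1 70;0.25 -0.094 0.11 0 0 4.1 70"

```text
time_s: 10.18
ee_pos: [417.6, 375.2, 30.1]
ee_rot: [-179.5, 0.5, 86.5]
force: [-1.7, -1.0, -0.9]
gripper_width: 63.8
gripper_force: 0.0
```

```bash
python3 m.py 71 17 | grep -v "a "
```

```text
t 10.18 ee [417.6 375.2  30.1] [-179.5     0.52   86.51] F [-1.7 -1.  -0.9] w 63.8
side b 222 [365.8 281.3] 3.8 [424.8 384.1] -5.7 109.6
```

>>> send_rows:
  targets: "0 0 0 0 0 0 70;0 0 0.02 0 0 0 70;0 0 0.04 0 0 0 70;0 0 0.05 0 0 0 70;0 0 0.06 0 0 0 70;0 0 0.06 0 0 0 70;0 0 0.06 0 0 0 15;0 0 0.06 0 0 0 15;0 0 0.06 0 0 0 15;0 0 0.06 0 0 0 15;0 0 0.06 0 0 0 15;0 0 0.06 0 0 0 15"
  grip_force: 30

```text
time_s: 11.28
ee_pos: [421.0, 380.2, -24.2]
ee_rot: [180.0, -0.0, 86.6]
force: [0.8, -0.5, 0.0]
gripper_width: 26.9
gripper_force: 0.0
```

>>> send_rows:
  targets: "0 0 0 0 0 0 15;0 0 0 0 0 0 15;0 0 0 0 0 0 15"

```text
time_s: 11.53
ee_pos: [420.9, 380.1, -24.3]
ee_rot: [180.0, -0.0, 86.6]
force: [-0.4, -0.2, 2.5]
gripper_width: 23.4
gripper_force: 30.0
```

>>> send_rows:
  targets: "0 0 -0.03 0 0 0 15;0 0 -0.06 0 0 0 15;0 0 -0.086 0 0 0 15;-0.04 0.006 -0.086 0 0 -2 15;-0.075 0.012 -0.086 0 0 -4.1 15;-0.11 0.018 -0.086 0 0 -4.1 15;-0.14 0.023 -0.086 0 0 -4.1 15;-0.154 0.025 -0.086 0 0 -4.1 15;-0.154 0.025 -0.07 0 0 -4.1 15;-0.154 0.025 -0.052 0 0 -4.1 15;-0.154 0.025 -0.052 0 0 -4.1 15;-0.154 0.025 -0.052 0 0 -4.1 15"

```text
time_s: 12.53
ee_pos: [435.9, 224.3, 26.9]
ee_rot: [-179.9, 0.1, 90.7]
force: [0.1, 1.0, -0.5]
gripper_width: 23.5
gripper_force: 30.0
```

```bash
python3 tip.py 36.3 119.5 tipb.png; python3 - <<'E'
from h import *
f=eyes.grab_frame("top"); im=f["image"].astype(int)
# blade row: bright pixels between rests (over black far rest & grey board); report per column brightest rows
P=env.state()["ee_pos"]
for y in (108,112,116,120,150,155,160,165):
    c=proj(f,[437,y,63.5])[0]; u=int(round(c[0])); v=int(round(c[1])); col=im[v-5:v+6,u].sum(1); w=np.clip(col-np.median(col)-40,0,None)
    print(y,c.round(1),"col",col.tolist())
E
```

```text
ee [435.9 224.3  26.9] yaw 90.69 F [ 0.1  1.  -0.5] w 23.5 expected tip [437.4 104.8  63.2]
top tip expected in crop [203. 301.] origin [206 200]
side tip expected in crop [201. 301.] origin [290 184]
108 [230.  237.4] col [398, 399, 394, 386, 478, 489, 407, 391, 398, 400, 405]
112 [228.8 237.4] col [385, 383, 381, 372, 484, 531, 435, 386, 396, 399, 351]
116 [227.7 237.4] col [395, 391, 390, 379, 458, 478, 360, 285, 299, 307, 271]
120 [226.5 237.4] col [301, 299, 301, 284, 393, 537, 425, 217, 236, 247, 246]
150 [217.9 237.5] col [161, 160, 146, 242, 416, 338, 94, 117, 126, 131, 132]
155 [216.5 237.6] col [61, 56, 36, 211, 422, 346, 17, 56, 62, 58, 58]
160 [215.  237.6] col [60, 60, 44, 166, 402, 344, 18, 56, 62, 64, 65]
165 [213.6 237.6] col [60, 59, 33, 122, 383, 333, 13, 51, 59, 58, 56]
```

>>> send_rows:
  targets: "-0.01 0 0 0 0 0 15;-0.02 0 0 0 0 0 15;-0.025 0 0 0 0 0 15;-0.03 0 0 0 0 0 15;-0.035 0 0 0 0 0 15;-0.04 0 0 0 0 0 15;-0.045 0 0 0 0 0 15;-0.05 0 0 0 0 0 15;-0.05 0 0 0 0 0 15"

```text
time_s: 13.43
ee_pos: [437.1, 173.9, 27.4]
ee_rot: [-180.0, 0.0, 90.7]
force: [-0.2, -0.3, -0.8]
gripper_width: 23.9
gripper_force: 30.0
```

```bash
python3 tip.py 36.3 119.5 tipb2.png
```

```text
ee [437.1 173.9  27.4] yaw 90.66 F [-0.2 -0.3 -0.8] w 23.9 expected tip [438.5  54.4  63.7]
top tip expected in crop [207. 297.] origin [220 200]
side tip expected in crop [207. 297.] origin [282 178]
```

View pics/tipb2.png

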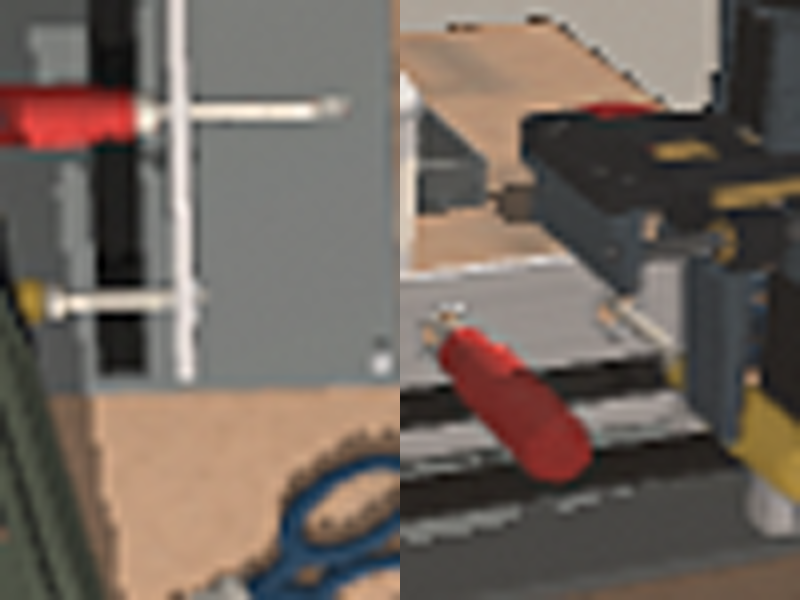

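The top half shows the yellow tip just through the plate (205,297), and the red one fully through (345,107) with its handle on the rests. Finishing the push, then release and lift.

>>> send_rows:
  targets: "-0.01 0 0 0 0 0 15;-0.02 0 0 0 0 0 15;-0.03 0 0 0 0 0 15;-0.04 0 0 0 0 0 15;-0.044 0 0 0 0 0 15;-0.044 0 0 0 0 0 15;-0.044 0 0.001 0 0 0 15;-0.044 0 0.001 0 0 0 15;-0.044 0 0.001 0 0 0 55;-0.044 0 0.001 0 0 0 55;-0.044 0 0.001 0 0 0 55;-0.044 0 0.001 0 0 0 55"

```text
time_s: 14.53
ee_pos: [437.9, 131.0, 26.5]
ee_rot: [180.0, -0.0, 90.7]
force: [-0.1, 0.6, 0.0]
gripper_width: 47.3
gripper_force: 0.0
```

>>> send_rows:
  targets: "0 0 0 0 0 0 55;0 0 -0.03 0 0 0 55;0 0 -0.06 0 0 0 55;0 0 -0.1 0 0 0 30;0 0 -0.14 0 0 0 0;0 0 -0.16 0 0 0 0;0 0 -0.16 0 0 0 0;0 0 -0.16 0 0 0 0"

```text
time_s: 15.2
ee_pos: [438.2, 130.9, 187.3]
ee_rot: [179.9, -0.0, 90.7]
force: [-0.6, -0.6, -0.7]
gripper_width: 19.5
gripper_force: 0.0
```

```bash
python3 m.py 71 69; python3 - <<'E'
from h import *
g=eyes.grab_frame("side")
print("a,b handle centre expected side px",proj(g,[[518,131,64],[437.5,130,62]]))
E
```

```text
t 15.2 ee [438.2 130.9 187.3] [ 1.7986e+02 -4.0000e-02  9.0700e+01] F [-0.6 -0.6 -0.7] w 19.5
side a 171 [295.8 228.2] 2.9 [524.1 142.7] -3.7 123.3
side a 189 [431.8 318.1] 1.9 [421.1 609.8] -72.3 59.9
side a 316 [491.  367.1] 3.2 [412.3 759.5] -80.5 89.0
side b 109 [318.8 225.3] 3.3 [445.  141.4] -3.5 114.0
a,b handle centre expected side px [[295.40920868 227.70475731]
 [318.26001774 224.85227479]]
```

Both drivers are in place. Now to the squat can.

>>> send_rows:
  targets: "-0.04 0.006 0 0 0 0 0;-0.08 0.012 0 0 0 0 0;-0.12 0.018 0 0 0 0 0;-0.16 0.024 0 0 0 0 0;-0.2 0.03 0 0 0 0 0;-0.24 0.036 0 0 0 0 0;-0.265 0.039 0 0 0 0 0;-0.265 0.039 0 0 0 0 0;-0.265 0.039 0.03 0 0 0 0;-0.265 0.039 0.06 0 0 0 0;-0.265 0.039 0.067 0 0 0 0;-0.265 0.039 0.067 0 0 0 0"

```text
time_s: 16.35
ee_pos: [477.4, -132.4, 116.4]
ee_rot: [-179.6, -0.2, 90.7]
force: [-0.6, 0.8, 0.2]
gripper_width: 0.4
gripper_force: 0.0
```

>>> send_rows:
  targets: "0 0 0.003 0 0 0 0;0 0 0.006 0 0 0 0;0 0 0.009 0 0 0 0;0 0 0.011 0 0 0 0;0 0 0.013 0 0 0 0;0 0 0.013 0 0 0 0"

```text
time_s: 16.85
ee_pos: [480.0, -133.7, 106.5]
ee_rot: [180.0, -0.0, 90.7]
force: [-0.6, 0.1, -0.0]
gripper_width: 0.2
gripper_force: 0.0
```

>>> send_rows:
  targets: "0 0 0.001 0 0 0 0;0 0 0.002 0 0 0 0;0 0 0.003 0 0 0 0;0 0 0.004 0 0 0 0;0 0 0.005 0 0 0 0;0 0 0.005 0 0 0 0;0 0 0.005 0 0 0 0"

```text
time_s: 17.43
ee_pos: [480.0, -133.7, 101.4]
ee_rot: [-180.0, -0.0, 90.7]
force: [0.1, -0.2, 0.1]
gripper_width: 0.5
gripper_force: 0.0
```

>>> send_rows:
  targets: "0 0 0.001 0 0 0 0;0 0 0.002 0 0 0 0;0 0 0.003 0 0 0 0;0 0 0.003 0 0 0 0;0 0 0.003 0 0 0 0"

```text
time_s: 17.85
ee_pos: [480.0, -133.7, 98.3]
ee_rot: [-180.0, -0.0, 90.7]
force: [0.6, -0.2, 0.2]
gripper_width: 0.5
gripper_force: 0.0
```

>>> send_rows:
  targets: "0 0 0.001 0 0 0 0;0 0 0.002 0 0 0 0;0 0 0.003 0 0 0 0;0 0 0.003 0 0 0 0;0 0 0.003 0 0 0 0"

```text
time_s: 18.27
ee_pos: [480.1, -133.8, 95.6]
ee_rot: [180.0, 0.0, 90.7]
force: [0.9, 0.2, 1.9]
gripper_width: 0.3
gripper_force: 0.8
```

```bash
python3 - <<'E'
from h import *
g=eyes.grab_frame("side"); hs=cv2.cvtColor(g["image"],cv2.COLOR_BGR2HSV); g0=cv2.imread("pics/side0.png")
# button area now: rows x cols, gray values, before and now
a=cv2.cvtColor(g["image"],cv2.COLOR_BGR2GRAY); b=cv2.cvtColor(g0,cv2.COLOR_BGR2GRAY)
print(proj(g,[[480,-133.7,134],[480,-133.7,124]]).round(1).tolist())
print("before");print(b[172:190,264:290]);print("now");print(a[166:190,264:290])
E
```

```text
[[276.2, 178.1], [276.0, 180.7]]
before
[[157 156 158 156 157 157 156 158 156 157 157 158 156 157 156 157 157 157
  156 156 156 156 156 156 157 157]
 [155 156 157 156 158 156 156 156 157 155 155 155 157 157 157 155 157 157
  156 157 156 156 156 157 157 156]
 [157 157 157 157 156 156 156 157 156 157 156 156 155 157 157 157 157 157
  155 158 155 156 156 156 156 155]
 [156 156 155 156 156 157 156 156 156 158 158 158 156 156 157 156 158 157
  156 157 156 156 156 156 157 156]
 [157 156 157 157 156 156 156 156 157 157 155 154 154 154 156 156 156 157
  157 157 157 156 157 156 156 156]
 [156 156 157 156 156 157 156 156 157 154 155 151 151 152 152 154 155 156
  155 157 157 157 156 155 157 156]
 [157 156 156 156 156 157 157 159 147 104 238 234 233 229 162 153 155 157
  157 156 157 155 156 157 157 155]
 [158 159 158 159 159 159 160 159 151  96 174 210 215 228 230 152 156 157
  157 158 158 156 157 157 158 159]
 [166 165 165 166 166 166 166 165 159 127 148 154 145 121 182 153 156 158
  156 156 157 157 157 159 159 162]
 [ 69  93  77  74  69  69  68  66  80 147 153 151  65  76 189 156 160 160
  160
[... 2823 characters left out ...]
57 142 141
  136 130 130 131 132 132 137 140]
 [ 83  84  85  85  86  84  91 106 115 111 117 152 160 212 207 206 179 142
  142 140 137 135 131 130 133 138]
 [ 97  70  67  50  63  64  98 122 132 132 134 198 196 198 200 205 171 142
  145 147 143 140 137 134 129 133]
 [118 119 120 121 115  92 124 128 138 143 147 149 143 149 166 186 219 184
  144 145 149 145 140 137 134 132]
 [115 114 114 114 113 122 126 132 136 138 143 150 167 188 210 237 231 230
  206 140 146 149 146 143 140 135]
 [113 114 117 131 120 127 133 138 140 144 162 170 179 188 199 216 226 226
  226 180 136 141 143 140 137 134]
 [113 116 132 111 130 135 136 137 140 150 159 167 178 184 195 203 216 222
  229 228 150 134 136 136 137 137]]
```

Contact on the button (Fz 1.9 N), and the finger is centred on it. Pressing to the stop.

>>> send_rows:
  targets: "0 0 0.001 0 0 0 0;0 0 0.002 0 0 0 0;0 0 0.003 0 0 0 0;0 0 0.004 0 0 0 0;0 0 0.005 0 0 0 0;0 0 0.005 0 0 0 0"

```text
time_s: 18.82
ee_pos: [480.1, -133.8, 90.4]
ee_rot: [180.0, -0.0, 90.7]
force: [0.3, -0.8, 3.8]
gripper_width: 0.6
gripper_force: 2.0
```

>>> send_rows:
  targets: "0 0 0.001 0 0 0 0;0 0 0.001 0 0 0 0;0 0 0.002 0 0 0 0;0 0 0.002 0 0 0 0;0 0 0.002 0 0 0 0"

```text
time_s: 19.23
ee_pos: [480.2, -133.8, 89.6]
ee_rot: [179.9, 0.0, 90.7]
force: [-2.6, 0.7, 11.1]
gripper_width: 0.6
gripper_force: 5.7
```

Pressed to the stop (11 N). Retracting while I check clearances round the slim can.

>>> send_rows:
  targets: "0 0 -0.004 0 0 0 0;0 0 -0.01 0 0 0 0;0 0 -0.03 0 0 0 0;0 0 -0.06 0 0 0 0;0 0 -0.09 0 0 0 0;0 0 -0.11 0 0 0 0;0 0 -0.11 0 0 0 0;0 0 -0.11 0 0 0 0"

```text
time_s: 19.9
ee_pos: [480.2, -133.8, 198.9]
ee_rot: [179.9, 0.0, 90.7]
force: [-0.2, 0.2, -0.1]
gripper_width: 0.3
gripper_force: 0.0
```

```bash
python3 - <<'E'
from h import *
f=eyes.grab_frame("top"); g=eyes.grab_frame("side")
S=1/1.5625
def tri(ut,us):
    a=np.array(f["eye"]);b=np.array(g["eye"]);u=ray(f,[ut])[0];v=ray(g,[us])[0]
    s=np.linalg.lstsq(np.c_[u,-v],b-a,rcond=None)[0]; p,q=a+u*s[0],b+v*s[1]; return ((p+q)/2).round(0),round(np.linalg.norm(p-q),1)
print("orange",tri((511*S,264*S),(350*S,257*S)))
print("slim",tri((466*S,269*S),(366*S,267*S)))
print("cab front left top corner",tri((433*S,222*S),(329*S,269*S)))
print("cab foot",onz(f,[(433*S,238*S),(549*S,238*S)],0).round(0))
st=env.state();print(st["ee_pos"].round(1),st["force"].round(1))
im=cv2.cvtColor(g["image"],cv2.COLOR_BGR2GRAY); b=cv2.cvtColor(cv2.imread("pics/side0.png"),cv2.COLOR_BGR2GRAY)
print("button region diff",np.abs(im[176:186,272:280].astype(int)-b[176:186,272:280]).max(1))
E
```

```text
orange (array([ 657., -217.,  175.]), np.float64(0.1))
slim (array([ 646., -122.,  180.]), np.float64(3.4))
cab front left top corner (array([742., -54., 204.]), np.float64(1.0))
cab foot [[ 742.  -65.    0.]
 [ 737. -335.    0.]]
[ 479.  -133.4  197. ] [ 0.3 -0.1  0.1]
button region diff [6 6 7 8 6 6 6 8 7 8]
```

>>> send_rows:
  targets: "0.002 0.04 0 0 0 0 0;0.004 0.08 0 0 0 0 0;0.006 0.12 0 0 0 0 0;0.007 0.15 0 0 0 0 0;0.007 0.164 0 0 0 0 0;0.007 0.164 0 0 0 0 0;0.007 0.164 0.02 0 0 0 0;0.007 0.164 0.035 0 0 0 0;0.007 0.164 0.045 0 0 0 0;0.007 0.164 0.049 0 0 0 0;0.007 0.164 0.049 0 0 0 0"

```text
time_s: 20.92
ee_pos: [642.4, -124.6, 147.9]
ee_rot: [-179.8, -0.0, 90.7]
force: [-0.2, 0.4, -0.0]
gripper_width: 0.8
gripper_force: 0.0
```

```bash
python3 - <<'E'
from h import *
g=eyes.grab_frame("side"); a=cv2.cvtColor(g["image"],cv2.COLOR_BGR2GRAY)
print(env.state()["ee_pos"].round(1)); print(a[160:178,224:246])
E
```

```text
[ 643.2 -124.8  149.2]
[[163 163 163 163 169 169  16  55  54  76  75  49  44  67  61  60 176 167
  166 166 164 164]
 [162 162 163 164 165 173 179  48  59  76  73  50  44  63  90 184 170 166
  164 164 164 163]
 [153 157 162 163 164 170 173  44  58  78  72  49  44  61  87 180 166 165
  163 164 165 164]
 [242 242  98 163 165 168 172  43  59  82  74  51  44  62  85 177 168 164
  164 164 164 163]
 [226 235 221 161 163 167 171  44  57  72  73  53  43  61  84 179 166 165
  163 165 164 163]
 [159 178 209 158 163 168 171  42  57  73  73  52  44  62  85 177 166 164
  164 164 163 164]
 [173 186 213 162 163 166 167  39  53  69  74  52  44  62  88 177 166 163
  163 163 164 165]
 [179 190  87 166 164 166 173 176  48  65  74  52  44  63  89 177 166 165
  164 163 164 164]
 [162 138 110 171 167 164 170 167  27  58  73  49  42  59  85 177 167 165
  164 164 164 163]
 [145 169 148 154 169 166 168 176 177  37  65  43  35  49  67 175 167 165
  163 163 164 164]
 [150 149 144 138  75 169 170 164  66 140  74  75 118 116 177 169 165 165
  164 163 163 164]
 [112 127 139 152 168 172 164  97 150 142 142 164 254 190 166 165 164 164
  163 164 164 164]
 [128 137 144 151 151  81 167 102 166 175 180 179 182 155 163 164 165 163
  163 163 163 164]
 [128 135 141 149 155 159 167 101 166 161  33  95 191 154 163 162 164 164
  163 164 166 164]
 [126 131 133 134 141 147 165  70 165 166 130 170 187 153 163 165 163 162
  164 164 164 163]
 [116 134 120 126 146 122 176 176 171 162 166 157 161 162 162 164 163 163
  164 164 164 164]
 [120 117 117 128 116 136 121 110 116 163 167 158 217 207 147 164 164 164
  163 165 164 163]
 [109 106 103 101 128 127 121 109 112 119 133 206 207 210 220 159 163 163
  163 164 165 164]]
```

>>> send_rows:
  targets: "0 0 0.003 0 0 0 0;0 0 0.006 0 0 0 0;0 0 0.007 0 0 0 0;0 0 0.008 0 0 0 0;0 0 0.009 0 0 0 0;0 0 0.01 0 0 0 0;0 0 0.011 0 0 0 0;0 0 0.012 0 0 0 0;0 0 0.013 0 0 0 0;0 0 0.013 0 0 0 0"

```text
time_s: 21.8
ee_pos: [644.0, -124.8, 136.6]
ee_rot: [180.0, 0.0, 90.7]
force: [-1.3, -0.1, 3.9]
gripper_width: 0.6
gripper_force: 2.0
```

>>> send_rows:
  targets: "0 0 0.001 0 0 0 0;0 0 0.002 0 0 0 0;0 0 0.002 0 0 0 0;0 0 0.002 0 0 0 0"

```text
time_s: 22.13
ee_pos: [644.0, -124.8, 135.7]
ee_rot: [179.9, 0.0, 90.7]
force: [-2.7, 0.5, 8.0]
gripper_width: 0.1
gripper_force: 4.2
```

Fully pressed (8 N). Retract and return to the drivers.

>>> send_rows:
  targets: "0 0 -0.004 0 0 0 0;0 0 -0.01 0 0 0 0;0 0 -0.03 0 0 0 0;0 0 -0.05 0 0 0 0;0 0 -0.06 0 0 0 0;0.03 -0.025 -0.06 0 0 0 0;0.06 -0.05 -0.06 0 0 0 0;0.09 -0.075 -0.06 0 0 0 0;0.12 -0.1 -0.06 0 0 0 0;0.12 -0.1 -0.06 0 0 0 0"

```text
time_s: 22.97
ee_pos: [537.3, -1.6, 194.2]
ee_rot: [-179.7, -0.2, 90.9]
force: [-0.4, 0.8, -0.3]
gripper_width: 0.2
gripper_force: 0.0
```

```bash
python3 m.py 71 69; python3 - <<'E'
from h import *
g=eyes.grab_frame("side")
im=cv2.cvtColor(g["image"],cv2.COLOR_BGR2GRAY); b=cv2.cvtColor(cv2.imread("pics/side0.png"),cv2.COLOR_BGR2GRAY)
print("slim button diff",np.abs(im[168:178,230:239].astype(int)-b[168:178,230:239]).max(1))
E
```

```text
t 22.97 ee [537.3  -1.6 194.2] [-179.74   -0.18   90.9 ] F [-0.4  0.8 -0.3] w 0.2
top a 191 [223. 214.] 3.2 [517.7 130.9] -0.1 90.2
top b 145 [223.5 237.5] 3.6 [438.8 130.1] 0.9 86.9
side a 170 [295.8 228.2] 2.9 [524.  142.7] -3.8 123.3
side a 189 [431.8 318.1] 1.9 [421.1 609.8] -72.3 59.9
side a 315 [491.  367.1] 3.2 [412.7 759.6] -80.5 88.2
side b 103 [318.5 225. ] 3.4 [444.7 141.4] -2.8 114.0
slim button diff [6 6 6 8 6 6 6 7 7 7]
```

Buttons are both up and the drivers are where I left them. Going over the yellow one.

>>> send_rows:
  targets: "0.03 -0.022 0 0 0 0 55;0.06 -0.045 0 0 0 0 55;0.09 -0.067 0 0 0 0 55;0.12 -0.09 0 0 0 0 55;0.138 -0.103 0 0 0 0 55;0.138 -0.103 0 0 0 0 55;0.138 -0.103 0.03 0 0 0 55;0.138 -0.103 0.06 0 0 0 55;0.138 -0.103 0.09 0 0 0 55;0.138 -0.103 0.1 0 0 0 55;0.138 -0.103 0.1 0 0 0 55;0.138 -0.103 0.1 0 0 0 55"

```text
time_s: 24.12
ee_pos: [439.1, 129.9, 94.1]
ee_rot: [-180.0, 0.0, 90.6]
force: [0.1, 1.0, -0.1]
gripper_width: 50.5
gripper_force: 0.0
```

>>> send_rows:
  targets: "0 -0.001 0.02 0 0 0 55;0 -0.001 0.04 0 0 0 55;0 -0.001 0.055 0 0 0 55;0 -0.001 0.065 0 0 0 55;0 -0.001 0.069 0 0 0 55;0 -0.001 0.069 0 0 0 55;0 -0.001 0.069 0 0 0 15;0 -0.001 0.069 0 0 0 15;0 -0.001 0.069 0 0 0 15;0 -0.001 0.069 0 0 0 15;0 -0.001 0.069 0 0 0 15;0 -0.001 0.069 0 0 0 15"
  grip_force: 30

```text
time_s: 25.12
ee_pos: [437.4, 130.9, 26.1]
ee_rot: [179.9, -0.0, 90.7]
force: [0.7, -0.1, 4.3]
gripper_width: 23.7
gripper_force: 30.0
```

>>> send_rows:
  targets: "0 0 -0.002 0 0 0 15;0.01 0 -0.002 0 0 0 15;0.025 0 -0.002 0 0 0 15;0.04 0 -0.002 0 0 0 15;0.055 0 -0.002 0 0 0 15;0.07 0 -0.002 0 0 0 15;0.085 0 -0.002 0 0 0 15;0.09 0 -0.002 0 0 0 15;0.09 0 -0.002 0 0 0 15;0.09 0 -0.04 0 0 0 15;0.09 0 -0.08 0 0 0 15;0.09 0 -0.12 0 0 0 15"

```text
time_s: 26.12
ee_pos: [434.6, 219.7, 146.1]
ee_rot: [-179.8, 0.1, 90.7]
force: [1.3, -0.4, -0.6]
gripper_width: 24.0
gripper_force: 30.0
```

>>> send_rows:
  targets: "-0.03 0 0 0 0 0 15;-0.07 0 0 0 0 0 15;-0.11 0 0 0 0 0 15;-0.15 0.001 0 0 0 0 15;-0.19 0.001 0 0 0 0 15;-0.23 0.001 0 0 0 0 15;-0.27 0.002 0 0 0 0 15;-0.31 0.002 0 0 0 0 15;-0.35 0.002 0 0 0 0 15;-0.39 0.003 0 0 0 0 15;-0.43 0.003 0 0 0 0 15;-0.46 0.003 0 0 0 0 15"

```text
time_s: 27.12
ee_pos: [443.2, -242.6, 145.3]
ee_rot: [-180.0, 0.0, 90.6]
force: [0.3, -0.4, -0.4]
gripper_width: 23.4
gripper_force: 30.0
```

>>> send_rows:
  targets: "-0.019 0 0 0 0 0 15;-0.019 0 0 0 0 0 15;-0.019 0 0 0 0 0 15;-0.019 0 0.03 0 0 0 15;-0.019 0 0.06 0 0 0 15;-0.019 0 0.09 0 0 0 15;-0.019 0 0.12 0 0 0 15;-0.019 0 0.12 0 0 0 15;-0.019 0 0.12 0 0 0 15"

```text
time_s: 27.87
ee_pos: [443.4, -256.4, 24.7]
ee_rot: [-179.8, -0.1, 90.8]
force: [-0.0, 0.6, 0.2]
gripper_width: 23.5
gripper_force: 30.0
```

```bash
python3 m.py 71 57
```

```text
t 27.87 ee [ 443.4 -256.4   24.7] [-1.7982e+02 -1.4000e-01  9.0760e+01] F [-0.   0.6  0.2] w 23.5
top a 190 [223. 214.] 3.2 [517.9 131. ] 0.5 90.3
side a 177 [296. 228.] 2.7 [523.5 142.8] -3.4 123.3
side a 188 [431.8 318.1] 1.9 [420.5 609.6] -72.6 58.7
side a 315 [491.  367.1] 3.2 [412.3 759.6] -80.5 89.0
```

>>> send_rows:
  targets: "0 0 0 0 0 0 15;0 0 0.015 0 0 0 15;0 0 0.03 0 0 0 15;0 0 0.038 0 0 0 15;0 0 0.042 0 0 0 15;0 0 0.044 0 0 0 15;0 0 0.044 0 0 0 15"

```text
time_s: 28.55
ee_pos: [444.9, -258.4, -18.2]
ee_rot: [180.0, 0.0, 90.7]
force: [0.2, -0.1, -0.6]
gripper_width: 23.8
gripper_force: 30.0
```

>>> send_rows:
  targets: "0 0 0 0 0 0 42;0 0 0 0 0 0 42;0 0 0 0 0 0 42;0 0 0 0 0 0 42;0 0 0 0 0 0 42;0 0 0 0 0 0 42;0 0 -0.03 0 0 0 42;0 0 -0.06 0 0 0 42;0 0 -0.1 0 0 0 42;0 0 -0.14 0 0 0 42;0 0 -0.18 0 0 0 42;0 0 -0.18 0 0 0 42"

```text
time_s: 29.55
ee_pos: [448.9, -260.9, 169.6]
ee_rot: [179.2, 0.5, 90.7]
force: [1.9, -1.0, 1.3]
gripper_width: 38.6
gripper_force: 0.0
```

>>> send_rows:
  targets: "0.04 0.008 0 0 0 0 60;0.08 0.016 0 0 0 0 60;0.12 0.024 0 0 0 0 60;0.16 0.032 0 0 0 0 60;0.2 0.04 0 0 0 0 60;0.24 0.048 0 0 0 0 60;0.28 0.056 0 0 0 0 60;0.32 0.064 0 0 0 0 60;0.36 0.072 0 0 0 0 60;0.389 0.078 0 0 0 0 60;0.389 0.078 0 0 0 0 60;0.389 0.078 0 0 0 0 60"

```text
time_s: 30.55
ee_pos: [517.6, 133.0, 160.9]
ee_rot: [-180.0, 0.0, 90.9]
force: [-1.2, -0.6, 0.5]
gripper_width: 54.9
gripper_force: 0.0
```

```bash
python3 m.py 71 22
```

```text
t 30.55 ee [517.6 133.  160.9] [-1.7996e+02  3.0000e-02  9.0880e+01] F [-1.2 -0.6  0.5] w 54.9
top b 122 [333.5 233.5] 5.0 [ 445.4 -258. ] 1.3 89.4
side a 173 [295.8 228.2] 2.9 [524.  142.7] -3.9 123.4
side a 189 [431.8 318.1] 1.9 [421.1 609.8] -72.3 59.9
side a 315 [491.  367.1] 3.2 [412.3 759.6] -80.5 89.0
```

Yellow lies in the tray. Now the red one.

>>> send_rows:
  targets: "0 0 0.03 0 0 0 60;0 0 0.06 0 0 0 60;0 0 0.09 0 0 0 60;0 0 0.115 0 0 0 60;0 0 0.13 0 0 0 60;0 0 0.136 0 0 0 60;0 0 0.136 0 0 0 60;0 0 0.136 0 0 0 15;0 0 0.136 0 0 0 15;0 0 0.136 0 0 0 15;0 0 0.136 0 0 0 15;0 0 0.136 0 0 0 15"

```text
time_s: 31.65
ee_pos: [518.4, 131.9, 26.4]
ee_rot: [179.9, -0.0, 90.7]
force: [-0.3, -1.1, 3.2]
gripper_width: 28.0
gripper_force: 30.0
```

>>> send_rows:
  targets: "0 0 0 0 0 0 15;0 0 0 0 0 0 15"

```text
time_s: 31.82
ee_pos: [518.4, 131.9, 26.4]
ee_rot: [179.9, -0.0, 90.7]
force: [-1.1, -0.8, 6.0]
gripper_width: 27.7
gripper_force: 30.0
```

>>> send_rows:
  targets: "0 0 -0.001 0 0 0 15;0.015 0 -0.001 0 0 0 15;0.03 0 -0.001 0 0 0 15;0.05 0 -0.001 0 0 0 15;0.07 0 -0.001 0 0 0 15;0.09 0 -0.001 0 0 0 15;0.105 0 -0.001 0 0 0 15;0.105 0 -0.001 0 0 0 15;0.105 0 -0.04 0 0 0 15;0.105 0 -0.08 0 0 0 15;0.105 0 -0.12 0 0 0 15;0.105 0 -0.12 0 0 0 15"

```text
time_s: 32.82
ee_pos: [521.2, 238.2, 153.5]
ee_rot: [179.2, -0.3, 90.7]
force: [1.5, 0.6, 0.5]
gripper_width: 27.9
gripper_force: 30.0
```

>>> send_rows:
  targets: "-0.03 0 0 0 0 0 15;-0.07 -0.001 0 0 0 0 15;-0.11 -0.002 0 0 0 0 15;-0.15 -0.003 0 0 0 0 15;-0.19 -0.004 0 0 0 0 15;-0.23 -0.005 0 0 0 0 15;-0.27 -0.006 0 0 0 0 15;-0.31 -0.007 0 0 0 0 15;-0.35 -0.008 0 0 0 0 15;-0.39 -0.009 0 0 0 0 15;-0.43 -0.01 0 0 0 0 15;-0.46 -0.011 0 0 0 0 15"

```text
time_s: 33.82
ee_pos: [510.0, -226.9, 145.0]
ee_rot: [-180.0, 0.0, 90.6]
force: [0.4, -0.2, -0.9]
gripper_width: 27.9
gripper_force: 30.0
```

>>> send_rows:
  targets: "-0.025 0 0 0 0 0 15;-0.025 0 0 0 0 0 15;-0.025 0 0 0 0 0 15;-0.025 0 0.03 0 0 0 15;-0.025 0 0.06 0 0 0 15;-0.025 0 0.09 0 0 0 15;-0.025 0 0.12 0 0 0 15;-0.025 0 0.12 0 0 0 15;-0.025 0 0.12 0 0 0 15;-0.025 0 0.12 0 0 0 15"

```text
time_s: 34.65
ee_pos: [512.5, -248.2, 26.9]
ee_rot: [179.9, 0.0, 90.7]
force: [-0.1, -0.9, -0.2]
gripper_width: 27.4
gripper_force: 30.0
```

>>> send_rows:
  targets: "0 0 0.015 0 0 0 15;0 0 0.03 0 0 0 15;0 0 0.038 0 0 0 15;0 0 0.042 0 0 0 15;0 0 0.044 0 0 0 15;0 0 0.044 0 0 0 15;0 0 0.044 0 0 0 15"

```text
time_s: 35.23
ee_pos: [512.1, -248.7, -17.7]
ee_rot: [179.9, 0.0, 90.7]
force: [0.1, 0.0, -0.5]
gripper_width: 28.2
gripper_force: 30.0
```

>>> send_rows:
  targets: "0 0 0 0 0 0 46;0 0 0 0 0 0 46;0 0 0 0 0 0 46;0 0 0 0 0 0 46;0 0 0 0 0 0 46;0 0 0 0 0 0 46;0 0 -0.03 0 0 0 46;0 0 -0.06 0 0 0 46;0 0 -0.1 0 0 0 46;0 0 -0.14 0 0 0 46;0 0 -0.18 0 0 0 46;0 0 -0.18 0 0 0 46"

```text
time_s: 36.23
ee_pos: [516.0, -250.7, 170.2]
ee_rot: [179.2, 0.4, 90.7]
force: [1.5, -1.4, -0.2]
gripper_width: 42.0
gripper_force: 0.0
```

>>> send_rows:
  targets: "0.04 0 0 0 0 0 46;0.08 0 0 0 0 0 46;0.12 0 0 0 0 0 46;0.16 0 0 0 0 0 46;0.2 0 0 0 0 0 46;0.24 0 0 0 0 0 46;0.28 0 0 0 0 0 46;0.32 0 0 0 0 0 46;0.36 0 0 0 0 0 46;0.4 0 0 0 0 0 46;0.4 0 0 0 0 0 46;0.4 0 0 0 0 0 46"

```text
time_s: 37.23
ee_pos: [506.1, 153.3, 161.0]
ee_rot: [-180.0, 0.0, 90.9]
force: [-0.2, 0.1, 0.8]
gripper_width: 41.8
gripper_force: 0.0
```

```bash
python3 m.py 24 22 | grep -v side; python3 - <<'E'
from h import *
for n in("top","side"):
    g=eyes.grab_frame(n); d=cv2.absdiff(g["image"],cv2.imread(f"pics/{n}0.png")).max(2)>50
    N,l,st,c=cv2.connectedComponentsWithStats(d.astype(np.uint8))
    print(n,[(st[i,:5].tolist()) for i in range(1,N) if st[i,4]>25])
E
```

```text
t 37.23 ee [506.1 153.3 161. ] [-1.7998e+02  2.0000e-02  9.0940e+01] F [-0.2  0.1  0.8] w 41.8
top a 176 [330.  214.5] 3.7 [ 512.7 -247.3] 0.7 92.7
top b 120 [333.5 233.5] 5.0 [ 445.6 -258. ] 1.4 89.4
top [[193, 78, 55, 100, 1576], [74, 105, 137, 140, 6250], [191, 105, 25, 9, 96], [206, 134, 12, 12, 93], [218, 185, 14, 50, 150], [141, 196, 107, 101, 2865], [317, 210, 52, 9, 255], [320, 229, 46, 9, 231], [113, 245, 6, 12, 36], [212, 297, 9, 35, 105], [222, 296, 10, 22, 187], [26, 315, 78, 53, 1811], [216, 317, 40, 67, 1075], [278, 318, 10, 10, 90], [204, 332, 7, 21, 74], [280, 333, 8, 8, 39], [260, 341, 24, 8, 49], [286, 360, 10, 24, 67], [40, 364, 18, 20, 94], [86, 367, 10, 8, 40], [195, 369, 19, 15, 158], [247, 379, 15, 5, 49]]
side [[274, 0, 238, 192, 18435], [447, 0, 6, 22, 54], [482, 148, 30, 72, 1257], [377, 181, 8, 12, 45], [247, 185, 17, 16, 84], [418, 190, 28, 16, 214], [356, 206, 10, 4, 28], [409, 209, 13, 10, 73], [342, 225, 21, 6, 40], [395, 225, 23, 9, 68], [332, 228, 16, 7, 67], [170, 233, 15, 15, 62], [224, 239, 207, 145, 10936], [127, 254, 46, 41, 603], [232, 274, 12, 7, 46], [398, 308, 18, 9, 32]]
```

Both drivers lie flat in the tray: red at y from -388 to -199, yellow from -378 to -210, against inner walls at -399 and -189. The arm is clear and never came near the bystanders.

```bash
python3 -c "
from workcell import env; print(env.job_done())"
```

```text
the job is handed in; nothing more can be done
None
```

The job is handed in: both screwdrivers present (red and yellow) went through their own eyelets, the degreaser and then the oil can were pressed to the stop and sprang back, and both drivers now lie flat in the tray; I kept the arm away from the tin, tape measure and tape roll but did not re-measure them, and the hand-in gave no verdict.

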